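# Shut and lock the cover of a battery pack test box with its quarter-turn fastener

## Robot

A 7-joint arm with a two-finger parallel gripper is mounted at the origin on a cart in front of the work surface, level with it; the furniture and walls round the work are solid. World frame = base frame: x ahead of the robot, y to its left, z up, the work surface at z = 0. Lengths are in mm, angles in rad, forces in N, time in s.
With the tool pointing down it reaches from about 400 to 875 mm from the base axis. Payload 19.3 kg.
Tool frame: the origin (TCP) lies at the very end of the fingers, on their centre line; the grasp point (between the pads) lies 19 mm behind it (grip_point_offset is the z of the grasp point in the tool frame, in mm); z points along the fingers, y is the line along which they close (so a half turn about z gives the same grasp; the last joint's range is limited). The gripper opens to 85 mm and grips with 20 to 120 N. Pads are 22 mm wide; open, the fingers measure 114 mm over their backs; the gripper's body (76 mm by 85 mm) begins 54 mm behind the grasp point. The pads swing forward as they close: fully open they stand 13 mm farther back than shut.
Start: joints at [1.127, 0.521, -0.036, 1.599, 0.021, 1.021, -0.113], TCP at [228.194, -581.844, 231.291] pointing down, gripper open.
Joint ranges: [-2.91, 2.91], [-0.3, 2.13], [-1.5, 1.42], [0.17, 2.43], [-1.26, 4.41], [0.16, 1.93], [-2.52, 2.52]. Speed limits (rad/s): [1.89, 1.89, 2.39, 2.39, 3.01, 3.01, 3.01].

## Interface

Orientations are given as a 3x3 rotation matrix whose columns are the frame's x, y, z axes.
In Python, from workcell import movep, movel, goto_joints, open_gripper, clamp, wait, inverse_kinematics, read_state, camera, PlanningError, finish_job, grip_point_offset gives the robot as it stands. Calls block until the motion is done:
- movep(position, orientation): joint-space move of the TCP to a pose.
- movel(position, frame=None, max_speed=150, guard=None): straight line of the TCP; frame=None keeps the orientation; max_speed is the mean speed in mm/s. With guard (N) it stops when the force on the tool has changed by that much, and returns True; else False.
- goto_joints(angles): joint-space move.
- open_gripper() and clamp(): open the fingers fully, or close them until they stop; the grip force is fixed at half the most.
- wait(seconds).
- inverse_kinematics(position, orientation): joint angles nearest the present ones, or None.
- read_state(): the state.
- camera(name): name is "side" or "top"; returns a dict with "image" (480x640x3 uint8, blue, green, red), "range_z" (480x640 float32, mm along the optical axis (not along the pixel's ray), 0 where there is no reading), "fx", "fy", "cx", "cy" (pixels), "dist_coeffs" ([k1, k2, p1, p2, k3] as OpenCV has them; the pictures are not rectified), "cam_to_world" (4x4, takes a point from camera to world coordinates). Camera axes: x right, y up, looking along -z (the intrinsics and any distortion apply to the point x, -y, -z); pixel columns grow to the right and rows downward; lengths in mm; the calibration is good to about 2 mm. A picture is of the moment at which its call begins.
A pose or a line that the arm cannot do raises PlanningError and nothing moves.
- finish_job(): hands the job in; it is judged then, once.
The state is a dict: "time": time; "qpos": joint angles; "qvel": joint speeds; "joint_efforts": joint torques, N m; "eef_pos": TCP position; "tool_rot": TCP orientation; "ft_force": force on the tool from outside, world axes, zero at the start; "torque": the same for the moment, N m; "finger_gap": finger opening in mm; "gripper_force": force on a finger pad.
Only numpy, scipy, OpenCV 4.12 (cv2) and the standard library are available. Lean on these libraries where they do the work, as an engineer would, in place of code of your own. Each camera call takes 0.05 s, during which the arm holds its last target. There are 200 camera calls.

## Task

Shut the cover of the grey test box, then lock it with the orange wing fastener: press the wing straight down until you feel it bottom in its receptacle, without forcing it, keep it down and turn it a quarter turn clockwise (seen from above), then let it go so that it springs into its locked detent. Leave the other things on the bench where they are.

Things in the scene. Friction and masses are not known exactly. Their poses are not given: they have to be found in the camera images.
- base: open-topped grey test box fixed to the bench, 150 (x) x 160 (y) x 60 mm tall, a blue pack inside. Origin: centre of its underside; x points from the fastener side to the hinge side, z up. The receptacle inside, under the fastener, was set by hand: its height is not given. More than 35 N on the box or its receptacle damages it.
- cover (a joint): aluminium cover, 159 mm from hinge to free edge, 166 mm wide, 6 mm thick; rad, 0 = shut (level, top face 66 mm above the bench), grows as the free edge rises. Hinge line along the box's y, 79 mm in +x of the box origin, 60 mm above the bench. Stiff hinge: the cover stays where it is left; 2 to 7 N near the free edge moves it.
- cover_hinge (a point): middle of the cover's hinge line, on the cover's underside; its axes turn with the cover: x from free edge to hinge, y along the hinge line, z out of the cover's top face
- cover_push (a point): free spot on the cover's top face near a free corner, 145 mm from the hinge line and 62 mm to the -y side of the fastener, good for pushing the cover shut; axes as the cover's
- wing_grip (a point): centre of the fastener's orange wing: 44 mm long (its y), 10 thick (its x), 20 tall (z = turning axis, square to the cover, 124 mm from the hinge line, mid-width). Unpressed this point is 54 mm above the cover's top face, the wing's underside 44 mm; below are a thin shaft and, on the cover, an 8 mm high boss. At the start the wing lies about along the box's y.
- fastener (a joint): its turn, rad: 0 = wing along the box's y (unlocked), grows clockwise from above, 1.57 = locked; stops at -0.15 and 1.69. Its crossbar enters the receptacle's slot only at -0.15 to 0.15 and, inside, turns only when bottomed. From 0.3 to 1.4 a ledge holds it down (the wing may be let go and regrasped); from 1.45 on it springs up 3.5 mm into the detent when let go.
- plunger (a joint): how far the fastener is pressed in, m: 0 = released. Spring force 4 N at 0, plus 0.12 N per mm. With the cover shut the crossbar bottoms hard on the receptacle's floor at 13 to 27 mm, different in each run; it clears the ledge only in the last 1.5 mm before the floor. Locked, it rests 5 mm short of the bottomed depth.
- multimeter: yellow and grey handheld multimeter, 142 x 80 x 42 mm; a bystander, to be left alone. Origin: centre of its underside.
- label_roll: white label roll, 68 mm across, 30 mm tall; a bystander, to be left alone. Origin: centre of its underside.
- screwdriver: screwdriver with yellow handle, 195 mm long; a bystander, to be left alone. Origin: centre of its underside.
- black_tape: roll of black tape, 53 mm across, 19 mm tall; a bystander, to be left alone. Origin: centre of its underside.
- spare_pack: blue battery pack with leads, 114 x 52 x 9 mm, lying on the bench; a bystander, to be left alone. Origin: centre of its underside.
- marker: blue and white marker, 135 mm long; a bystander, to be left alone. Origin: centre of its underside.
- glue_bottle: slim white bottle with red nozzle, 107 mm tall; a bystander, to be left alone. Origin: centre of its underside.

How it is judged (in metres and radians):
On the way, in this order (a step that is already met when the one before it is completed fails the run):
1. the cover is shut (value of joint cover below 0.04 rad), for 0.1 s.
2. with the cover shut, the fastener is pressed in and has begun to turn under the ledge (value of joint cover below 0.04 rad and value of joint plunger above 0.009 m and value of joint fastener above 0.35 rad), for 0.1 s.
At the end, for the whole second after the job is handed in: The cover is shut (within 0.04 rad), the fastener is turned to its locked position (beyond 1.42 rad) and held in by its detent (plunger beyond 6 mm with nobody touching it) (value of joint cover below 0.04 rad and value of joint fastener above 1.42 rad and value of joint plunger above 0.006 m and contact force between each of the arm, the fingers and anything else below 0.5 N).
It fails at once if more than 35 N on the box or its receptacle (fastener forced down or round) (contact force between base and anything else above 35 N).
It fails at once if another thing on the bench is moved by more than 30 mm (distance of any of multimeter, label_roll, screwdriver, black_tape, spare_pack, marker, glue_bottle from where it was at the start of the episode above 0.03 m).
It also fails if it takes over 48 s, if anything falls off the work surface, if the arm or the gripper's body presses on something with over 40 N, if the wrist force passes 120 N, or if a joint passes its speed limit or range.

## Working session

There is one attempt and no reset: what is moved stays moved. The work goes in short steps, each a Python script; the robot and the scene stay as the last script left them, time stands still between calls to the robot, and variables do not carry over. Pictures are saved under pics/ and viewed, at most 10 in all, crops included, and the job is handed in when it is done.

```bash
mkdir -p pics; ls
cat > h.py <<'E'
import numpy as np, cv2
from workcell import *
def cloud(c):
    h,w=c["range_z"].shape
    K=np.array([[c["fx"],0,c["cx"]],[0,c["fy"],c["cy"]],[0,0,1]],float)
    u,v=np.meshgrid(np.arange(w),np.arange(h))
    p=cv2.undistortPoints(np.stack([u,v],-1).reshape(-1,1,2).astype(float),K,np.array(c["dist_coeffs"],float)).reshape(h,w,2)
    z=c["range_z"].astype(float)
    P=np.stack([p[...,0]*z,-p[...,1]*z,-z],-1)
    T=np.array(c["cam_to_world"])
    W=P@T[:3,:3].T+T[:3,3]; W[z<=0]=np.nan
    return W
E
python3 - <<'E'
from h import *
for n in("top","side"):
    c=camera(n); cv2.imwrite(f"pics/{n}0.png",c["image"]); W=cloud(c); np.save(f"{n}0.npy",W)
    print(n,np.array(c["cam_to_world"]).round(2).tolist(),c["fx"])
    hsv=cv2.cvtColor(c["image"],cv2.COLOR_BGR2HSV)
    m=cv2.inRange(hsv,(5,150,120),(18,255,255))
    k,l,s,ce=cv2.connectedComponentsWithStats(m)
    for i in range(1,k):
        if s[i,4]>25: print(s[i],np.nanmedian(W[l==i],0).round(1),np.nanmin(W[l==i],0).round(),np.nanmax(W[l==i],0).round())
s=read_state();print(s["time"],s["tool_rot"],s["ft_force"],grip_point_offset)
E
```

```text
pics
top [[-0.01, 0.99, -0.15, 350.12], [-1.0, -0.0, 0.01, -55.77], [0.01, 0.15, 0.99, 1284.95], [0.0, 0.0, 0.0, 1.0]] 574.9803453114326
[   18    66   135   252 26578] [576.2 442.5 124.8] [346. 325.   2.] [873. 529. 212.]
[193 190  22  12 171] [583.2 166.  196.4] [574. 143.  97.] [601. 208. 205.]
side [[1.0, 0.04, -0.04, 466.29], [-0.06, 0.58, -0.81, -1134.54], [-0.01, 0.81, 0.58, 858.62], [0.0, 0.0, 0.0, 1.0]] 500.3247231625383
[ 249  117  155   84 8916] [569.4 446.5 131. ] [345. 140.   5.] [873. 535. 210.]
[599 214  23  10 159] [1462.7  126.2   13.6] [1424.   98.    8.] [1494.  159.   18.]
0.1 [[ 9.30938588e-01  3.65175507e-01 -4.41588137e-04]
 [ 3.65175767e-01 -9.30938115e-01  9.40469900e-04]
 [-6.76546559e-05 -1.03677701e-03 -9.99999460e-01]] [ 0.24074129  0.07190273 -0.64571006] -18.700000000000003
```

View pics/top0.png

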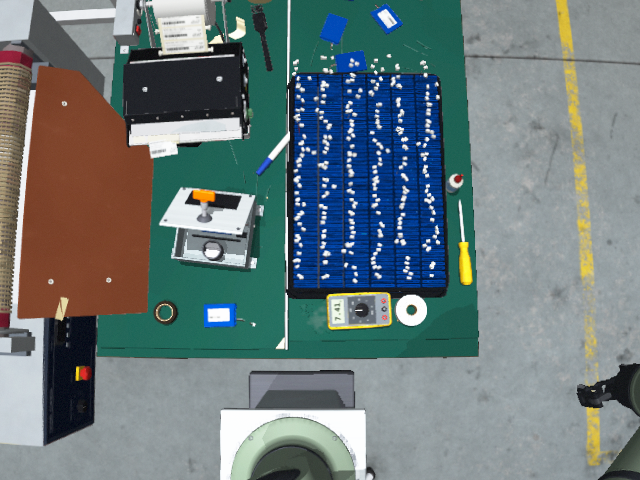

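View pics/side0.png

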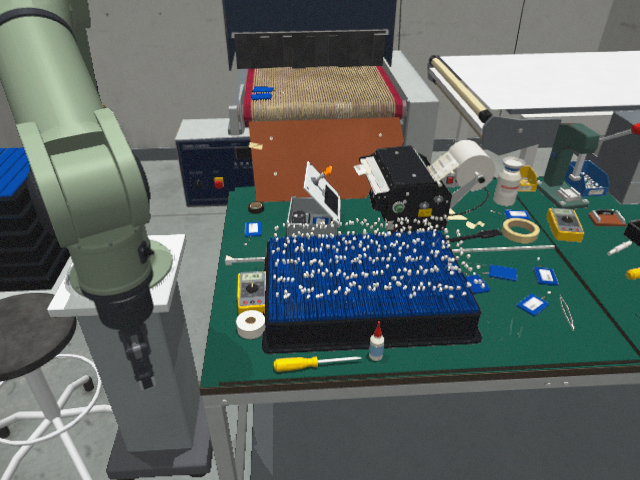

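The top view shows the box at about (213,235), with the cover half open, its hinge on the far (+x) side and the orange wing at (204,195). The side view shows the cover leaning up from about (337,218) to (308,165). Next I'll fit the cover plane and the box pose.

Run:
```python
from h import *
W=np.load("top0.npy")
R=W[180:275,155:270].reshape(-1,3); R=R[~np.isnan(R).any(1)]
img=cv2.imread("pics/top0.png")[180:275,155:270]
hsv=cv2.cvtColor(img,cv2.COLOR_BGR2HSV).reshape(-1,3)
V=W[180:275,155:270].reshape(-1,3)
# cover plane RANSAC on white-ish pixels above 75
ok=(~np.isnan(V).any(1))&(V[:,2]>75)&(hsv[:,1]<60)
P=V[ok]; rng=np.random.default_rng(0);best=0
for _ in range(500):
    a=P[rng.choice(len(P),3,False)]; n=np.cross(a[1]-a[0],a[2]-a[0]); 
    if np.linalg.norm(n)<1: continue
    n/=np.linalg.norm(n); i=abs((P-a[0])@n)<2
    if i.sum()>best: best=i.sum();I=i
Q=P[I];c=Q.mean(0);n=np.linalg.svd(Q-c)[2][2];n*=np.sign(n[2])
print(len(P),best,"c",c.round(1),"n",n.round(3),"tilt",np.arccos(n[2]),"az",np.arctan2(n[1],n[0]))
A=V[~np.isnan(V).any(1)]; A=A[abs((A-c)@n)<4]; A=A[A[:,2]>62]
h=np.array([n[0],n[1],0]);h/=np.linalg.norm(h); y=np.cross([0,0,1],h); x=np.cross(y,n)
q=np.c_[(A-c)@x,(A-c)@y]; print("rng",np.percentile(q,[0.5,99.5],axis=0)); print(cv2.minAreaRect(q.astype(np.float32)))
# base rim at z~60
B=V[~np.isnan(V).any(1)]; B=B[(abs(B[:,2]-60)<5)]
print(len(B),cv2.minAreaRect(B[:,:2].astype(np.float32)), B.min(0),B.max(0))
o=(hsv[:,0]>5)&(hsv[:,0]<18)&(hsv[:,1]>150)&(~np.isnan(V).any(1))&(V[:,2]>150)
O=V[o];print("wing",O.mean(0),((O-c)@n).min(),((O-c)@n).max(),((O-c)@x).mean(),((O-c)@y).mean(),np.ptp((O-c)@y), np.polyfit((O-c)@y,(O-c)@x,1))
for s in (("x,y,h",h,y,x),):print(s)
```

```text
2825 2191 c [561.9 164.1 139.8] n [ 0.759 -0.087  0.645] tilt 0.869339835513848 az -0.11349314224129937
rng [[-62.26762045 -78.86730682]
 [ 96.82580436  85.84927685]]
((17.28558349609375, 4.318641662597656), (167.50653076171875, 165.33424377441406), 89.57464599609375)
428 ((547.0462646484375, 170.05859375), (161.33277893066406, 159.9967041015625), 83.2106704711914) [459.69360516  83.75035741  55.01853888] [631.26685647 258.06984018  64.97483977]
wing [581.13905592 163.3790609  194.29576624] 38.632339380933196 65.62874547293814 -29.248550526525502 1.4538695072644545 43.102487358665556 [-1.34719995e-04 -2.92483547e+01]
('x,y,h', array([ 0.99356656, -0.11324965,  0.        ]), array([ 0.11324965,  0.99356656, -0.        ]), array([ 0.64117929, -0.07308351, -0.76390308]))
```

Run:
```python
import cv2
a=cv2.imread("pics/top0.png")[170:290,140:300];b=cv2.imread("pics/side0.png")[150:250,260:420]
cv2.imwrite("pics/crop0.png",cv2.vconcat([cv2.resize(a,(640,320*3//4*2))[:, :],cv2.resize(b,(640,400))])[:,:]) if 0 else cv2.imwrite("pics/crop0.png",cv2.resize(a,(800,600),interpolation=cv2.INTER_CUBIC))
```

```text
(no output)
```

View pics/crop0.png

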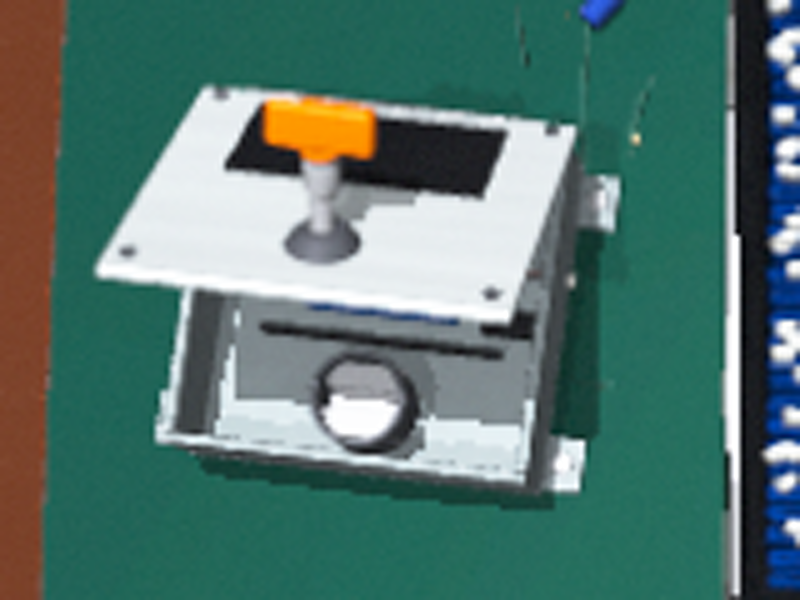

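```bash
cat >> h.py <<'E'
AZ=-0.1145
h=np.array([np.cos(AZ),np.sin(AZ),0]); yb=np.array([-h[1],h[0],0]); zz=np.array([0,0,1.])
H=np.array([619.6,159.5,60.])   # hinge
def cov(th,p):  # cover-frame point -> world
    x=h*np.cos(th)-zz*np.sin(th); n=h*np.sin(th)+zz*np.cos(th)
    return H+p[0]*x+p[1]*yb+p[2]*n
def tool(turn=0,tilt=0,flip=1):  # tool z down (tilted by tilt about box y), tool y = flip*h turned clockwise by turn
    z=-(h*np.sin(tilt)+zz*np.cos(tilt))
    y=flip*(h*np.cos(tilt)-zz*np.sin(tilt))
    c,s=np.cos(turn),np.sin(turn)
    R=np.array([[c,s,0],[-s,c,0],[0,0,1]])
    y=R@y; return np.c_[np.cross(y,z),y,z]
E
python3 - <<'E'
from h import *
W=cov(0,[-124,0,60])
for f in (1,-1):
    for t in (0,.8,1.62):
        for d in (0,-30): 
            q=inverse_kinematics(W+[0,0,d-13],tool(t,0,f)); print("grasp",f,t,d,None if q is None else np.round(q,2))
    for th in (1.0,.5,0):
        for d in (60,0):
            for k in (.6,1): 
                q=inverse_kinematics(cov(th,[-145,-64,6+d]),tool(0,k*th,f)); print("push",f,th,d,k,None if q is None else np.round(q,2))
E
```

```text
grasp 1 0 0 [ 0.09  0.64 -0.75  1.94  0.61  0.8  -1.11]
grasp 1 0 -30 [ 0.01  0.67 -0.63  1.96  0.59  0.71 -1.1 ]
grasp 1 0.8 0 [-0.04  0.59 -0.55  1.94  0.45  0.73 -1.78]
grasp 1 0.8 -30 [-0.1   0.63 -0.47  1.96  0.45  0.66 -1.78]
grasp 1 1.62 0 [-0.21  0.56 -0.32  1.95  0.27  0.67 -2.44]
grasp 1 1.62 -30 [-0.27  0.6  -0.25  1.97  0.25  0.6  -2.41]
push 1 1.0 60 0.6 [ 0.03  0.87 -0.42  1.16  0.07  1.71 -0.47]
push 1 1.0 60 1 None
push 1 1.0 0 0.6 [ 0.08  0.84 -0.5   1.35  0.1   1.57 -0.51]
push 1 1.0 0 1 None
push 1 0.5 60 0.6 [ 0.16  0.65 -0.62  1.64  0.22  1.23 -0.63]
push 1 0.5 60 1 [ 0.13  0.75 -0.58  1.49  0.14  1.44 -0.57]
push 1 0.5 0 0.6 [ 0.13  0.67 -0.59  1.76  0.23  1.09 -0.65]
push 1 0.5 0 1 [ 0.14  0.78 -0.59  1.61  0.17  1.31 -0.6 ]
push 1 0 60 0.6 [ 0.18  0.54 -0.71  2.04  0.52  0.75 -0.96]
push 1 0 60 1 [ 0.18  0.54 -0.71  2.04  0.52  0.75 -0.96]
push 1 0 0 0.6 [ 0.04  0.61 -0.52  2.08  0.54  0.59 -0.98]
push 1 0 0 1 [ 0.04  0.61 -0.52  2.08  0.54  0.59 -0.98]
grasp -1 0 0 [ 0.38  0.92 -1.28  1.92  1.    1.13  1.71]
grasp -1 0 -30 [ 0.38  0.99 -1.28  1.94  1.08  1.14
[... 201 characters left out ...]
 -30 [ 0.01  0.66 -0.63  1.96  0.59  0.71  0.43]
push -1 1.0 60 0.6 [ 0.34  1.13 -1.28  1.14  0.6   1.91  2.25]
push -1 1.0 60 1 None
push -1 1.0 0 0.6 [ 0.4   1.12 -1.28  1.33  0.58  1.78  2.19]
push -1 1.0 0 1 None
push -1 0.5 60 0.6 [ 0.48  0.92 -1.28  1.63  0.65  1.46  2.13]
push -1 0.5 60 1 [ 0.44  1.04 -1.28  1.48  0.58  1.65  2.16]
push -1 0.5 0 0.6 [-0.98  1.2   1.4   1.82 -1.06  1.57 -2.51]
push -1 0.5 0 1 [-0.89  1.3   1.41  1.67 -1.02  1.8  -2.51]
push -1 0 60 0.6 [-1.15  0.96  1.31  2.1  -1.12  1.08 -2.51]
push -1 0 60 1 [-1.15  0.96  1.31  2.1  -1.12  1.08 -2.51]
push -1 0 0 0.6 [-1.06  0.93  1.07  2.13 -1.16  0.87 -2.5 ]
push -1 0 0 1 [-1.06  0.93  1.07  2.13 -1.16  0.87 -2.5 ]
```

Run:
```python
from h import *
clamp()
P=lambda th,d=0: cov(th,[-145,-64,6+d])
movep(cov(1.0,[-145,-64,66])+[0,0,40],tool(0,.6))
movel(P(1.0,10),tool(0,.6),150)
print(read_state()["time"],read_state()["eef_pos"])
for th in np.r_[np.arange(.85,.05,-.1),0.03]:
    g=movel(P(th),tool(0,.6*th),90,guard=14)
    s=read_state(); print(round(th,2),g,s["ft_force"].round(1) if hasattr(s["ft_force"],'round') else s["ft_force"])
    if g: break
if not g:
    g=movel(P(-.04),tool(),25,guard=9); s=read_state(); print("end",g,s["eef_pos"],s["ft_force"],s["time"])
c=camera("side"); cv2.imwrite("pics/side1.png",cv2.resize(c["image"][120:260,240:440],(800,560)))
```

```text
4.275 [548.49638638 103.16120342 191.33356028]
0.85 False [1.4 0.6 0.2]
0.75 False [-0.3 -0.4  0.1]
0.65 False [ 0.6  0.6 -0.5]
0.55 False [ 0.6 -0.6  0.7]
0.45 False [ 0.8 -0.  -0.3]
0.35 False [ 0.  -0.6  0.3]
0.25 False [ 1.5 -0.5  0.2]
0.15 False [0.9 0.6 0.3]
0.03 False [0.2 0.6 0.4]
end True [469.59325848 112.4629866   65.84850574] [-4.00691356 -1.56258394 17.69716365] 7.5917
```

View pics/side1.png

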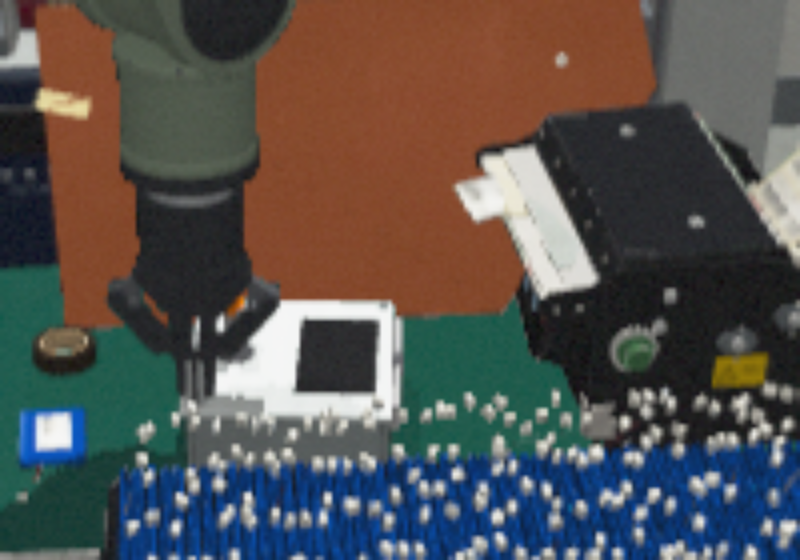

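The side view shows the cover lying level on the box, with the gripper on its near corner at (200,390). Now I'll retract and measure the wing.

Run:
```python
from h import *
p=read_state()["eef_pos"]; movel(np.array(p)+[0,0,110],None,200); open_gripper()
movep([480,-60,260],tool(0,0,-1))
print(read_state()["time"],np.round(read_state()["qpos"],2))
for n in ("top","side"):
    c=camera(n);W=cloud(c);hsv=cv2.cvtColor(c["image"],cv2.COLOR_BGR2HSV)
    cv2.imwrite(f"pics/{n}2.png",c["image"])
    m=(hsv[...,0]>5)&(hsv[...,0]<18)&(hsv[...,1]>130)&(hsv[...,2]>90)&(np.linalg.norm(W-cov(0,[-124,0,60]),axis=2)<50)
    O=W[m]; print(n,len(O))
    if len(O)<15: continue
    q=(O-H)@np.c_[h,yb,zz]
    print(np.percentile(q,[2,50,98],axis=0).round(1).tolist(),"pred x,y,z -124,0,50..70")
    t=q[:,2]>np.percentile(q[:,2],98)-6
    print("top face",t.sum(),q[t].mean(0).round(1),cv2.minAreaRect(q[t,:2].astype(np.float32)))
    L=np.abs(W-cov(0,[-60,0,6]))
    a=(L[...,0]<60)&(L[...,1]<70)&(L[...,2]<8); Z=W[a]; print("lid z",np.median(Z[:,2]),len(Z))
```

```text
11.9167 [ 0.93  0.52 -1.27  1.89  0.55  1.15  2.49]
top 54
[[-130.6, -19.4, 18.3], [-126.8, -0.3, 66.3], [-115.5, 20.2, 73.2]] pred x,y,z -124,0,50..70
top face 22 [-124.1    4.    69.7] ((-123.31474304199219, 1.190500259399414), (41.20569610595703, 8.715563774108887), 87.67088317871094)
lid z 66.47405887966568 3380
side 39
[[-128.0, -23.0, 42.4], [-120.6, -6.9, 62.8], [-116.3, 21.0, 71.9]] pred x,y,z -124,0,50..70
top face 15 [-123.1   -4.    69.9] ((-122.88616943359375, -0.6105079650878906), (43.520362854003906, 9.771879196166992), 88.54893493652344)
lid z 68.13761300982742 923
```

Run:
```python
from h import *
g=cov(0,[-123.5,0.3,60-13]); F=tool(0,0,-1)
movep(g+[0,0,90],F); print(np.round(read_state()["qpos"],2))
movel(g,None,100,guard=8); s=read_state(); print(s["eef_pos"]-g,s["ft_force"],s["time"])
clamp(); s=read_state(); print(s["finger_gap"],s["gripper_force"],s["ft_force"],s["eef_pos"]-g,s["time"])
c=camera("side"); cv2.imwrite("pics/side3.png",cv2.resize(c["image"][120:260,240:440],(800,560)))
```

```text
[ 0.33  0.64 -1.12  1.86  0.65  1.07  1.98]
[0.23505793 0.19972451 0.48742099] [-0.80231344 -0.4535261   0.50515608] 14.025
11.49767558391726 58.59176516532898 [ 6.88195171 -1.4695636   3.34217276] [ 1.40725043 -0.08215875  0.52356692] 14.7333
```

View pics/side3.png

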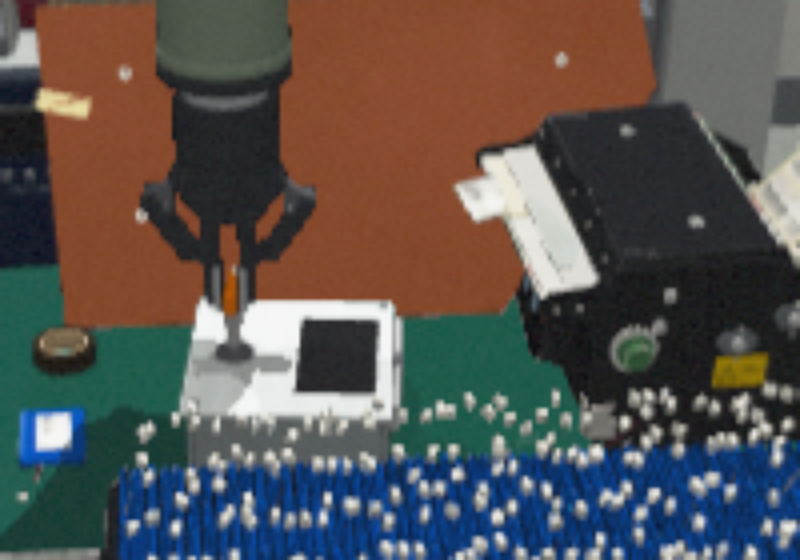

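The wing, at (232,290), is gripped squarely between the pads. The 6.9 N side load says its centre is about 2 mm further along +x, so I'll correct for that and then press.

Run:
```python
from h import *
g=cov(0,[-123.5,0.3,47]); F=tool(0,0,-1)
movel(g+2*h,F,20); s=read_state(); print(s["ft_force"],s["eef_pos"]-g)
z0=s["eef_pos"][2]
r=movel(g+2*h-[0,0,10],F,25,guard=10); s=read_state(); print(r,s["ft_force"],s["eef_pos"][2]-z0,s["time"])
if not r:
    r=movel(g+2*h-[0,0,30],F,7,guard=6); s=read_state(); print(r,s["ft_force"],s["eef_pos"][2]-z0,s["time"])
wait(.2); s=read_state(); print(s["ft_force"],s["eef_pos"]-g,np.round(s["qpos"],3),s["finger_gap"])
```

```text
[ 0.60300852 -0.96537677  3.43513074] [ 2.10592847 -0.22163436  0.07069389]
False [ 1.27074026 -0.09530543  4.53483018] -10.092236291046476 15.5833
True [-0.92174424 -1.5376568   8.49964752] -23.950298822944816 17.425
[ 0.27338795 -0.61012349  8.78929005] [  2.1917699   -0.1601947  -23.86512555] [ 0.229  0.784 -0.974  1.936  0.844  0.897  1.838] 11.180043554429744
```

Run:
```python
from h import *
g=cov(0,[-123.5,0.3,47])+2*h; F=tool(0,0,-1)
for d in (24.4,24.9,25.4):
    r=movel(g-[0,0,d],F,5,guard=9); wait(.1); s=read_state(); print(d,r,s["ft_force"],s["eef_pos"][2]-g[2],s["time"])
    if r or s["ft_force"][2]>15: break
```

```text
24.4 True [-1.49144796 -1.02998002 10.73813495] -23.89288614305441 17.9333
```

Run:
```python
from h import *
s=read_state(); q0=np.array(s["qpos"]); z0=s["eef_pos"][2]
for t in (.1,.2,.3,.45,.6):
    q=q0.copy(); q[6]-=t; goto_joints(q); s=read_state()
    print(t,np.round(s["qpos"][6]-q0[6],3),np.round(s["ft_force"],1),np.round(s["torque"],2),np.round(s["eef_pos"][2]-z0,2),s["time"])
    if abs(s["torque"][2])>2.5 or s["ft_force"][2]>22: break
c=camera("top"); cv2.imwrite("pics/top4.png",cv2.resize(c["image"][160:280,150:310],(800,600)))
```

```text
0.1 -0.101 [-1.7 -0.9  9.2] [-0.25  0.22 -0.  ] 0.06 18.1833
0.2 -0.201 [-1.8 -1.   9.6] [-0.25  0.44 -0.02] 0.03 18.4333
0.3 -0.301 [-2.5 -0.5  9.7] [-0.1   0.64 -0.03] 0.01 18.6833
0.45 -0.451 [-5.   0.4 10.5] [-0.    0.94 -0.02] -0.01 18.9583
0.6 -0.601 [-4.5  1.2  9.7] [ 0.17  1.2  -0.06] -0.01 19.2333
```

Run:
```python
from h import *
s=read_state(); y=np.array(s["tool_rot"])[:2,1]; turn=lambda s:(np.arctan2(-h[1],-h[0])-np.arctan2(*np.array(s["tool_rot"])[[1,0],1]))%(2*np.pi)
print("turn",turn(s)); q0=np.array(s["qpos"]); t0=turn(s); z0=s["eef_pos"][2]
for t in (.8,1.0,1.2,1.4,1.5,1.6):
    q=q0.copy(); q[6]-=t-t0; goto_joints(q); s=read_state()
    print(t,turn(s),np.round(s["ft_force"],1),np.round(s["torque"],2),np.round(s["eef_pos"][2]-z0,2),s["finger_gap"])
    if abs(s["torque"][2])>2.5 or s["ft_force"][2]>22 or np.linalg.norm(s["ft_force"])>25: break
c=camera("top"); cv2.imwrite("pics/top4.png",cv2.resize(c["image"][160:280,150:310],(800,600)))
```

```text
turn 0.5996746902407883
0.8 0.8003642582778441 [-2.5  1.2  7.5] [ 0.22  0.66 -0.05] 0.01 11.299476183163659
1.0 1.0001594042726758 [-3.8  1.3  9.2] [0.52 0.87 0.03] 0.03 11.513839902070542
1.2 1.1998653364715417 [-4.4  4.2  8.3] [ 0.91  0.99 -0.02] 0.05 11.282044028639225
1.4 1.3996684302528135 [-5.3  5.5  7.7] [ 1.31  1.03 -0.01] 0.09 11.285130740745785
1.5 1.4996297084801278 [-5.5  6.8  7.6] [ 1.54  0.96 -0.05] 0.11 11.732585076318802
1.6 1.5994976743439056 [-4.5  7.2  8. ] [ 1.71  0.8  -0.02] 0.14 11.43773568869416
```

Run:
```python
from h import *
open_gripper(); wait(.2); p=np.array(read_state()["eef_pos"])
movel(p+[0,0,130],None,150); movep([480,-80,280],tool(0.8,0,-1))
s=read_state(); print(s["time"],s["ft_force"])
for n,sl in (("top",np.s_[160:280,150:310]),("side",np.s_[120:240,240:400])):
    c=camera(n);W=cloud(c);hsv=cv2.cvtColor(c["image"],cv2.COLOR_BGR2HSV)
    cv2.imwrite(f"pics/{n}5.png",cv2.resize(c["image"][sl],(800,600)))
    m=(hsv[...,0]>5)&(hsv[...,0]<18)&(hsv[...,1]>130)&(hsv[...,2]>90)&(np.linalg.norm(W-cov(0,[-124,0,45]),axis=2)<40)
    q=(W[m]-H)@np.c_[h,yb,zz]; print(n,len(q),np.percentile(q,[2,50,98],axis=0).round(1).tolist())
    t=q[:,2]>np.percentile(q[:,2],95)-6
    print(q[t].mean(0).round(1),cv2.minAreaRect(q[t,:2].astype(np.float32)))
```

```text
24.2083 [-0.59530484  0.05901121 -0.5064282 ]
top 63 [[-144.0, -4.4, 12.4], [-124.2, -1.3, 42.5], [-106.6, 7.0, 52.8]]
[-125.3    1.2   48.8] ((-125.37104034423828, 2.690052032470703), (8.844836235046387, 38.689453125), 85.73511505126953)
side 86 [[-143.5, -7.0, 31.1], [-123.9, -1.6, 42.8], [-104.0, 5.9, 54.0]]
[-123.7   -0.5   50.8] ((-122.50686645507812, 0.6392593383789062), (13.570926666259766, 36.99809265136719), 85.06005859375)
```

View pics/top5.png

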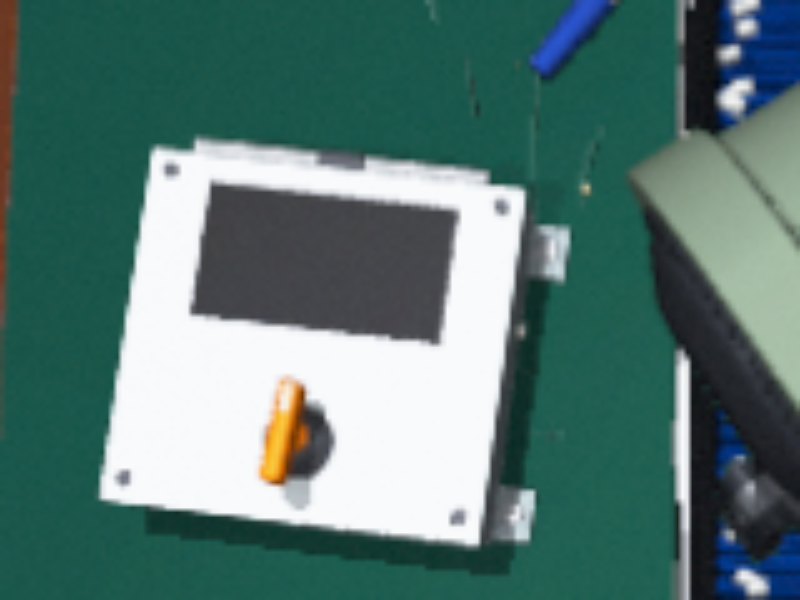

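View pics/side5.png

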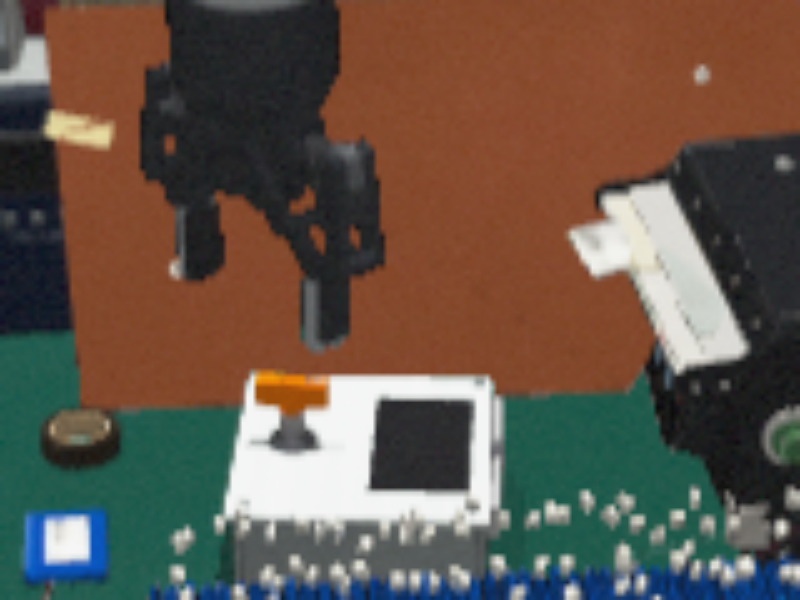

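Both views show the cover level and the wing turned to lie along the box's x (top view: (290,380) to (270,480)). Its top stands about 19 mm lower than before, which matches the locked depth of 23.9 − 5 mm. The arm is clear, so I'll hand it in.

```bash
python3 -c "
from workcell import *
print(finish_job())"
```

```text
the job is handed in; nothing more can be done
None
```

The cover is shut and the wing fastener is locked in its detent, judging by the last pictures; nothing else on the bench was touched, and the job was handed in at about 24 s with no verdict returned.

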